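# Load the label printer and lock it up

### The arm

A 6-joint arm with a two-finger parallel gripper is mounted at the origin on the work surface. World frame = base frame: x ahead of the robot, y to its left, z up, the work surface at z = 0. Lengths are in m, angles in degrees, forces in N, time in s.
With the tool pointing down it reaches from about 0.25 to 0.725 m from the base axis. Payload 9.7 kg.
Tool frame: the origin (TCP) lies at the very end of the fingers, on their centre line; the grasp point (between the pads) lies tcp_to_grasp behind it (tcp_to_grasp is the distance from the TCP to the grasp point, in m); z points along the fingers, y is the direction in which the jaws open and shut (so a half turn about z gives the same grasp; the last joint's range is limited). The gripper opens to 85 mm and grips with 20 to 120 N. Pads are 22 mm wide; open, the fingers measure 114 mm over their backs; the gripper's body (76 mm by 85 mm) begins 54 mm behind the grasp point. The pads swing forward as they close: fully open they stand 13 mm farther back than shut.
Start: joints at [-76.834, 4.979, 10.078, 95.1, 0, 90], TCP at [0.125, -0.536, 0.231] pointing down, gripper open.
Joint ranges: [-179.16, 179.16], [-48.56, 103.87], [-65.8, 70.77], [-126.05, 130.52], [-82.76, 87.17], [-180, 180]. Speed limits (degrees/s): [127.2, 127.2, 147.25, 180, 180, 180].

### API

Orientations are given as [roll, pitch, yaw] about the fixed x, y, z axes, in that order (R = Rz(yaw) Ry(pitch) Rx(roll)).
In Python, from workcell import * gives the robot as it stands. The module is installed in compiled form; this text tells all that it offers.
- The arm moves only by the shell command python3 -m pendant 'ROWS' [FORCE]. ROWS is JSON, a list of rows, each a list of 3 entries, a list of its own where there are three numbers: the opening in per cent of the stroke, from 0 (shut) to 100 (fully open), then the shift along the world's x, y, z in mm, then the turn, a rotation vector about the world's x, y, z in degrees. A call has 1 to 20 rows; each row is the pose to reach, as a shift and turn from the pose measured when the call began; what a row does not reach only later rows make up. A row lasts 1/8 s, in which the tool goes at most 62.5 mm and 10.7 degrees, less where a joint would pass 70% of its speed; a pose out of reach is approached as far as the arm can. A call with a gripper value outside its range is refused whole. The fingers move at their own pace and stop on an object; FORCE is the grip in N (left out, the last holds). Time passes only in rows, so rows that repeat a pose let the fingers close. It gives the time, the measured TCP pose, the force and the opening at its end, in the units of the state.
- get_obs(): the state, without advancing time (a new reading comes with each control period).
- camera(name): name is "side" or "top" or "wrist"; returns a dict with "img" (400x640x3 uint8, red, green, blue), "fx", "fy", "cx", "cy" (pixels), "k1" (the pictures are not rectified: a ray, as slopes to the right and down, at radius r is drawn at 1 + k1 r^2 times it, then the intrinsics apply), "cam_to_world" (4x4, takes a point from camera to world coordinates); the wrist camera has in their place "T_tool_cam" (4x4, takes a point from camera to tool coordinates, whose origin is the TCP and whose axes are the flange's). Camera axes: x right, y down, z forward; pixel columns grow to the right and rows downward; lengths in m; the calibration is good to about 2 mm. A picture is of the moment at which its call begins: read the wrist's pose just before it. There is no depth.
- job_done(): hands the job in, once; it reports no verdict.
Trained networks look in a picture, given as the dict that the camera call returned (one of the last four; its "shot" number tells which), for a name from the list of things; names that differ only in an ending like _2 or _b are one class to them, and where a whole thing is asked for, a point or a joint stands for the part that bears it (a point fixed in the world has none). Each returns a list of dicts, best first, with "confidence" (0 to 1); they miss things now and then, are a little off and sometimes report something else, mostly with a low value. They report only what shows in the picture. A call takes as long as a camera call. They do not tell look-alikes from the thing itself.
- regions_of(picture, label): "region" (400x640 bool, what is visible of it).
- pinpoint(picture, label): "position" ([x, y, z] in m, in world coordinates, good to about 4 mm: a listed point, or the origin of a listed thing).
The state is a dict: "time": time; "q": joint angles; "qd": joint speeds; "joint_efforts": joint torques, N m; "ee_pos": TCP position; "tcp_rot": TCP orientation; "wrist_force": force on the tool from outside, world axes, zero at the start; "torque": the same for the moment, N m; "opening": finger opening in m.
Only numpy, scipy, OpenCV 4.12 (cv2) and the standard library are available. Lean on these libraries where they do the work, as an engineer would, in place of code of your own. Each camera call takes 0.05 s, during which the arm holds its last target. There are 200 camera calls.

### The job

Load the orange tape cassette flat and fully down into the open bay of the label printer and let go of it, then press the sprung lid shut until its catch clicks and holds it, without forcing it, and then turn the orange lock handle all the way to its on position. Leave the blue and green cassettes and the standing carton where they are.

Things in the scene. Friction and masses are not known exactly. Their poses are not given: they have to be found in the camera images.
- cassette_orange: the cassette to load: black box 62 (its x) x 44 (its y) x 28 mm high, 70 g, with an orange label on its top and ends; lies flat on the table; origin at the centre of its underside, z up through the label
- cassette_blue: bystander: the same cassette with blue labels, to be left alone; origin at the centre of its underside
- cassette_green: bystander: the same cassette with green labels, to be left alone; origin at the centre of its underside
- carton: bystander: black standing carton 35 (x) x 75 (y) x 120 mm high with yellow bands, light and easily tipped, to be left alone; origin at the centre of its underside
- printer: fixed dark grey label printer, about 220 (x) x 260 (y) mm on plan; its flat deck slopes 30 degrees, rising from 33 mm above the table at the front (robot side, printer -x) to 152 mm at the rear; origin on the table below the point of the deck plane that is 95 mm high; x points to the rear, y to the left
- bay (a point): centre of the floor of the white-rimmed cassette bay in the flat deck. x up the slope to the rear, y to the printer's left, z the deck's normal (30 degrees off vertical, leaning to the front). Pocket 68 (x) x 50 (y) mm, 12 mm deep: the cassette fits with its long side along x, either way round, label outwards, and stands 16 mm proud; the shut lid clears it by 2 mm, one not fully down blocks it
- lid (a joint): lid angle in rad: 0 shut (parallel to the deck), 2.0 fully open; starts open at 1.7 to 1.95, outer face away from the robot. A spring pushes it open: about 1 N at the free edge when open, 4 N near shut, so if let go early it flies up to about 1.5. In the last 0.1 rad its hook meets a spring catch needing 10 to 15 N more; past it the lid stays within 0.02 rad of 0. It cracks above 80 N
- lid_hinge (a point): middle of the lid's hinge line: along the bay's y, 85 mm up the slope (bay x) from the bay's centre, 32 mm above the bay floor (bay z). Axes turn with the lid: x from free edge to hinge, z out of its outer face. The lid is a grey shell 140 mm long from hinge line to free edge, 100 mm wide; its outer face lies 2 mm outside the hinge line; rims 18 mm and a white hook 36 mm deep on the inner side
- lid_press (a point): orange press mark on the lid's outer face, on its middle line, 120 mm from the hinge line and 20 mm from the free edge; axes as lid_hinge; when shut it lies 35 mm to the front of the bay's centre and 22 mm above the deck
- lock (a joint): angle of the orange lock handle in rad: 0 off (bar along the slope, its white mark at the red dot), 1.4 on (turned 80 degrees clockwise seen from above the deck, white mark to the green dot on the right); a spring detent pulls it to the nearer end with up to about 0.2 N m
- lock_grip (a point): grip point of the lock handle, on its axis, which is the deck's normal; 24 mm above the deck surface, on the right-hand part of the deck, 115 mm to the right of the bay (bay -y). Axes as the bay when off, turning with the handle. The bar is 52 mm long (along its x), 14 mm wide and its top lies 11 mm above this point
Things that resemble listed ones, but are neither listed nor needed, are in the scene too. What is shaped like the cassette_orange but pink or red is not meant.

How it is judged (in metres and radians):
On the way, in this order (a step that is already met when the one before it is completed fails the run):
1. the orange cassette lies fully down in the bay and is let go (z of cassette_orange in the frame of bay between -0.003 and 0.003 m and distance between cassette_orange and bay below 0.009 m and angle between the z axis of cassette_orange and the z axis of bay, either way round below 0.1 rad and contact force between the fingers and cassette_orange below 0.1 N), for 0.2 s.
2. the lid is shut and held by its catch with nothing pressing on it (value of joint lid below 0.03 rad and contact force between each of the arm, the fingers and lid below 0.1 N), for 0.3 s.
3. the lock handle is turned on (value of joint lock above 1.3 rad), for 0.2 s.
At the end, for the whole second after the job is handed in: The orange cassette lies in the bay (within 9 mm of the bay's centre, flat to 0.1 rad), the lid is held shut by its catch (below 0.03 rad), the lock handle is on (above 1.3 rad), and the blue and green cassettes and the carton are within 15 mm of their starts, the carton upright (distance between cassette_orange and bay below 0.009 m and angle between the z axis of cassette_orange and the z axis of bay, either way round below 0.1 rad and value of joint lid below 0.03 rad and value of joint lock above 1.3 rad and distance of each of cassette_blue, cassette_green, carton from where it was at the start of the episode below 0.015 m and angle between carton's own z axis and vertical below 0.1 rad); the robot touches nothing.
It fails at once if the lid was forced: more than 80 N on it (contact force between any of the fingers, the arm and lid above 80 N).
It fails at once if a bystander was shifted by more than 15 mm or tipped (distance of any of cassette_blue, cassette_green, carton from where it was at the start of the episode above 0.015 m or angle between carton's own z axis and vertical above 0.2 rad).
It also fails if it takes over 72 s, if anything falls off the work surface, if the arm or the gripper's body presses on something with over 40 N, if the wrist force passes 120 N, or if a joint passes its speed limit or range.

## Working session

There is one attempt and no reset: what is moved stays moved. The work goes in short steps, Python scripts to look and compute and a shell command to move; the robot and the scene stay as the last step left them, time stands still between calls to the robot, and variables do not carry over. Pictures are saved under pics/ and viewed, about 8 in all and at most 12, crops included, and the job is handed in when it is done.

```bash
mkdir -p pics; cat > h.py <<'E'
from workcell import *
import numpy as np, cv2
from scipy.spatial.transform import Rotation as R
np.set_printoptions(precision=4,suppress=True)
def save(p,n,crop=None,s=1):
    im=p["img"][:,:,::-1]
    if crop: im=im[crop[1]:crop[3],crop[0]:crop[2]]
    cv2.imwrite("pics/"+n,cv2.resize(im,None,fx=s,fy=s,interpolation=cv2.INTER_CUBIC))
def c2w(p,o=None):
    if "cam_to_world" in p: return np.array(p["cam_to_world"])
    T=np.eye(4);T[:3,:3]=R.from_euler("xyz",o["tcp_rot"],degrees=True).as_matrix();T[:3,3]=o["ee_pos"]
    return T@np.array(p["T_tool_cam"])
def ray(p,uv,T):
    K=np.array([[p["fx"],0,p["cx"]],[0,p["fy"],p["cy"]],[0,0,1.]])
    d=np.array([(uv[0]-p["cx"])/p["fx"],(uv[1]-p["cy"])/p["fy"]]);x=d.copy()
    for _ in range(20): x=d/(1+p["k1"]*(x@x))
    return T[:3,3],T[:3,:3]@np.r_[x,1]
def atz(p,uv,z,T):
    o,d=ray(p,uv,T); return o+d*(z-o[2])/d[2]
def proj(p,X,T):
    c=np.linalg.inv(T)@np.r_[X,1];s=c[:2]/c[2];s=s*(1+p["k1"]*(s@s))
    return np.array([p["fx"]*s[0]+p["cx"],p["fy"]*s[1]+p["cy"]])
E
python3 - <<'E'
from h import *
o=get_obs();print(o)
for n in("top","side"):
    p=camera(n);save(p,n+"0.png")
    print(n,p["k1"],p["fx"],c2w(p).round(3).tolist())
    for l in["cassette_orange","cassette_blue","cassette_green","carton","printer","bay","lid_hinge","lid_press","lock_grip"]:
        print(l,[(np.round(d["position"],4).tolist(),round(d["confidence"],2),proj(p,np.array(d["position"]),c2w(p)).round().tolist()) for d in pinpoint(p,l)[:4]])
w=camera("wrist");print(w["T_tool_cam"])
E
```

```text
{'time': 0.0, 'q': array([-76.8343,   5.0111,  10.0342,  95.0988,   0.0003,  90.0017]), 'qd': array([ 0.0658, -0.0719,  0.0331, -0.0623, -0.0539,  0.0008]), 'joint_efforts': array([ -0.0002, -52.0384,  46.4808,   0.0163,  -0.0001,   0.    ]), 'ee_pos': array([ 0.1252, -0.5353,  0.2306]), 'tcp_rot': array([-179.9243,   -0.0003,   13.164 ]), 'wrist_force': array([-0.2005, -0.3497, -0.5455]), 'torque': array([-0.0149,  0.0029,  0.0002]), 'opening': 0.08535369682853124}
top -0.04974011992783041 388.3346399227316 [[-0.024, -0.986, 0.163, 0.361], [-0.999, 0.019, -0.034, -0.047], [0.03, -0.164, -0.986, 1.024], [0.0, 0.0, 0.0, 1.0]]
cassette_orange [([0.4348, -0.1909, 0.0033], 0.85, [359.0, 231.0]), ([0.5389, -0.1354, 0.0004], 0.83, [337.0, 193.0]), ([0.3344, -0.149, 0.0013], 0.72, [345.0, 270.0]), ([0.51, 0.0144, 0.1171], 0.18, [278.0, 198.0])]
cassette_blue [([0.5602, -0.2443, -0.0016], 0.72, [377.0, 184.0]), ([0.4359, -0.1916, 0.0001], 0.39, [359.0, 231.0])]
cassette_green [([0.4319, -0.336, 0.0042], 0.69, [414.0, 231.0]), ([0.5222, 0.1421, 0.2755], 0.45, [207.0, 180.0])]
carton [([0.6657
[... 408 characters left out ...]
, -0.681, -0.732, 0.883], [0.0, 0.0, 0.0, 1.0]]
cassette_orange [([0.5457, -0.1355, 0.0015], 0.8, [332.0, 251.0]), ([0.4348, -0.187, -0.0053], 0.79, [287.0, 273.0])]
cassette_blue [([0.564, -0.2437, -0.0012], 0.64, [344.0, 290.0])]
cassette_green [([0.4345, -0.3424, 0.0001], 0.64, [288.0, 333.0])]
carton [([0.6685, -0.2423, -0.0006], 0.74, [389.0, 287.0])]
printer [([0.5019, 0.0896, -0.0005], 0.89, [310.0, 186.0]), ([0.512, 0.014, 0.1178], 0.2, [315.0, 174.0])]
bay []
lid_hinge [([0.5524, 0.1439, 0.1544], 0.77, [328.0, 129.0])]
lid_press []
lock_grip []
[[-0.0009 -0.9561 -0.2931  0.075 ]
 [ 1.     -0.0008 -0.0005 -0.0012]
 [ 0.0002 -0.2931  0.9561 -0.1421]
 [ 0.      0.      0.      1.    ]]
```

```bash
python3 - <<'E'
import cv2
t=cv2.imread("pics/top0.png");s=cv2.imread("pics/side0.png")
a=cv2.resize(t[110:310,170:450],None,fx=2.8,fy=2.8,interpolation=cv2.INTER_CUBIC);cv2.imwrite("pics/t1.png",a)
a=cv2.resize(s[70:350,200:440],None,fx=2.1,fy=2.1,interpolation=cv2.INTER_CUBIC);cv2.imwrite("pics/s1.png",a)
E
```

```text
(no output)
```

View pics/t1.png

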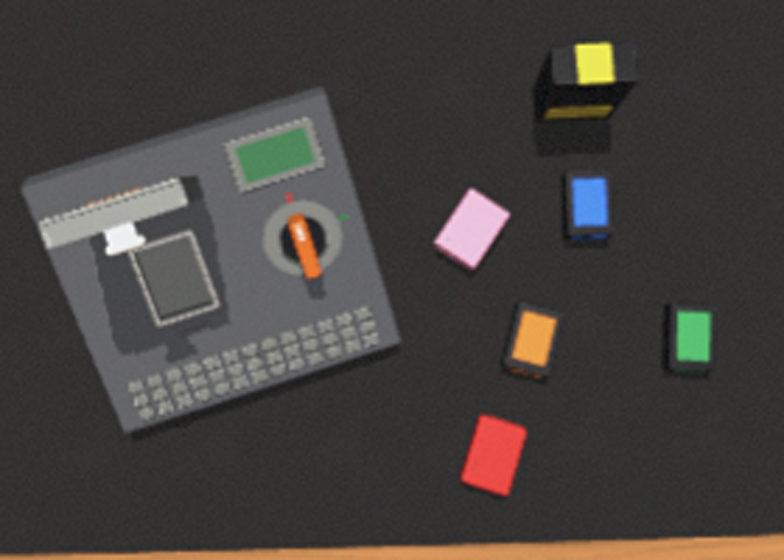

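View pics/s1.png

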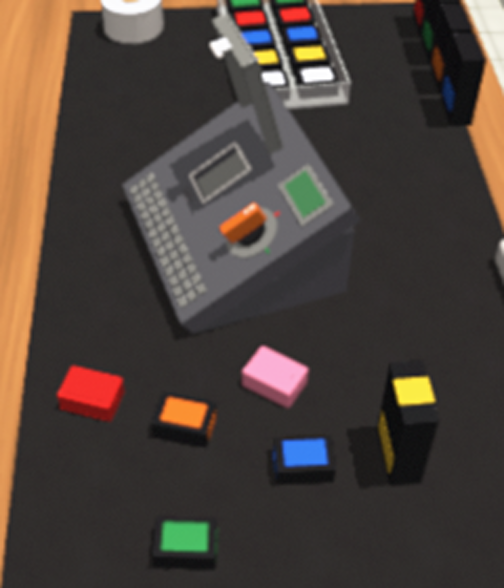

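The object candidates in t1.png are red (494,455), pink (472,228) and orange (533,338). Only the last is a black box with an orange label, so it is the target, at about (0.435,-0.19). The side crop shows the same at (185,415). The bay rim is at t1 (175,277) and the lock bar at (305,245).

```bash
cat >> h.py <<'E'
def hsvmask(p,lo,hi,box=None):
    m=cv2.inRange(cv2.cvtColor(p["img"],cv2.COLOR_RGB2HSV),lo,hi)
    if box:
        k=np.zeros_like(m);k[box[1]:box[3],box[0]:box[2]]=1;m=m*k
    return m
def biggest(m):
    c=cv2.findContours(m,cv2.RETR_EXTERNAL,cv2.CHAIN_APPROX_NONE)[0];return max(c,key=cv2.contourArea)[:,0].astype(float)
def rectz(p,c,z,T):
    X=np.array([atz(p,u,z,T)[:2] for u in c]);(a,b),(w,h),t=cv2.minAreaRect((X*1e4).astype(np.float32))
    if w<h: w,h,t=h,w,t+90
    return np.array([a,b])/1e4,np.array([w,h])/10,(t+90)%180-90
E
python3 - <<'E'
from h import *
import workcell; print([a for a in dir(workcell) if a[0]!='_'], globals().get("tcp_to_grasp"))
for n,b in(("top",(345,210,375,250)),("side",(270,255,310,275))):
    p=camera(n);T=c2w(p)
    c=biggest(hsvmask(p,(8,130,120),(22,255,255),b));print(n,c.min(0),c.max(0),rectz(p,c,.028,T))
p=camera("top")
for l in("bay","lid_hinge","lock_grip","lid_press"):
    print(l,[(np.round(d["position"],4).tolist(),round(d["confidence"],2)) for d in pinpoint(p,l)[:2]])
E
```

```text
['PlanningError', 'camera', 'get_obs', 'job_done', 'pinpoint', 'regions_of', 'tcp_to_grasp'] 0.0187
top [353. 221.] [368. 240.] (array([ 0.4349, -0.1908]), array([45.8279, 32.4445]), -16.247451782226562)
side [276. 259.] [298. 273.] (array([ 0.4366, -0.1906]), array([47.5926, 34.0311]), -16.51811981201172)
bay []
lid_hinge []
lock_grip [([0.5099, 0.014, 0.1145], 0.68)]
lid_press [([0.5225, 0.141, 0.2731], 0.98)]
```

```bash
cat >> h.py <<'E'
def bayR(yaw): return (R.from_euler("z",yaw,degrees=True)*R.from_euler("y",-30,degrees=True)).as_matrix()
def go(pos,Rt,o=None):
    o=o or get_obs();Rc=R.from_euler("xyz",o["tcp_rot"],degrees=True)
    print("shift",((np.array(pos)-o["ee_pos"])*1e3).round(1),"turn",(R.from_matrix(Rt)*Rc.inv()).as_rotvec(degrees=True).round(1))
def flip(B): return B@np.diag([1,-1,-1.])
E
python3 - <<'E'
from h import *
B=bayR(17);bay=np.array([.493,.129,.083]);print(B)
go(bay+B@[-.03,-.03,.15],flip(B))
E
```

```text
[[ 0.8282 -0.2924 -0.4782]
 [ 0.2532  0.9563 -0.1462]
 [ 0.5     0.      0.866 ]]
shift [279.9 606.3 -33.4] turn [  7.8 -29.    3.7]
```

```bash
python3 -m pendant '[[100,[56,120,10],[0,0,0]],[100,[112,240,10],[2,-6,1]],[100,[168,364,0],[4,-15,2]],[100,[224,485,-15],[6,-22,3]],[100,[280,606,-33],[7.8,-29,3.7]],[100,[280,606,-33],[7.8,-29,3.7]],[100,[280,606,-33],[7.8,-29,3.7]],[100,[280,606,-33],[7.8,-29,3.7]],[100,[280,606,-33],[7.8,-29,3.7]],[100,[280,606,-33],[7.8,-29,3.7]],[100,[280,606,-33],[7.8,-29,3.7]],[100,[280,606,-33],[7.8,-29,3.7]],[100,[280,606,-33],[7.8,-29,3.7]],[100,[280,606,-33],[7.8,-29,3.7]]]'
python3 - <<'E'
from h import *
o=get_obs();p=camera("wrist");save(p,"w1.png");T=c2w(p,o);print(o["q"],o["ee_pos"],o["tcp_rot"])
for l in("bay","lid_hinge","lock_grip","lid_press","printer"):
    print(l,[(np.round(d["position"],4).tolist(),round(d["confidence"],2),proj(p,d["position"],T).round(1)) for d in pinpoint(p,l)[:2]])
E
```

```text
time: 3.15
ee_pos: [0.405, 0.0705, 0.1983]
tcp_rot: [180.0, -30.0, 17.0]
wrist_force: [-0.3, -0.7, 0.0]
opening: 0.0854
[  6.1218 -46.8021 -37.0955  70.1417   5.4113 170.5361] [0.405  0.0705 0.1983] [179.9855 -30.0119  17.0185]
bay []
lid_hinge [([0.5466, 0.1467, 0.1588], 0.97, array([272.3,  30.6]))]
lock_grip [([0.5124, 0.0114, 0.1158], 0.72, array([435. , 152.6]))]
lid_press []
printer [([0.5029, 0.0866, -0.0004], 0.7, array([330.1, 179.2]))]
```

View pics/w1.png

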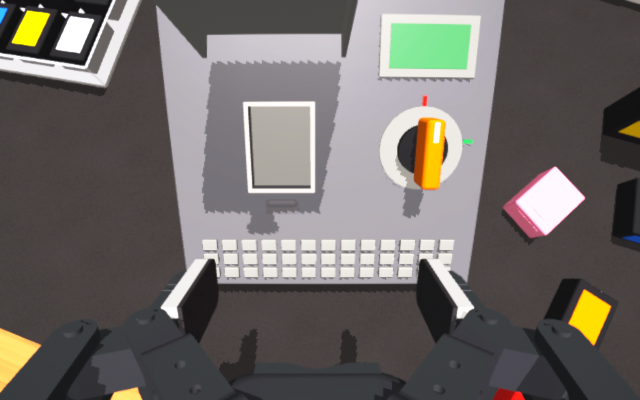

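The bay rim is clear at (245–316, 102–192), with the lock bar at (430,153) and its white mark by the red dot. The orange cassette is at (590,318), partly hidden. The joint readings show that tool x pointing down-slope is the better wrist side, since q6 comes to about 0.

```bash
python3 - <<'E'
from h import *
from scipy.optimize import least_squares
o=get_obs();p=camera("wrist");T=c2w(p,o)
m=hsvmask(p,(0,0,215),(180,60,255),(230,90,330,205))
cs,hi=cv2.findContours(m,cv2.RETR_CCOMP,cv2.CHAIN_APPROX_NONE)
for c in sorted(cs,key=cv2.contourArea)[-2:]:
    c=c[:,0].astype(np.float32);q=cv2.approxPolyDP(c,8,True)[:,0];print(cv2.contourArea(c),q.tolist())
    # refine: fit lines to each side
    k=len(q)
    if k!=4: continue
    L=[]
    for i in range(4):
        a,b=q[i],q[(i+1)%4];d=(b-a)/np.linalg.norm(b-a);t=(c-a)@d;dist=abs((c-a)@np.array([-d[1],d[0]]))
        s=c[(dist<3)&(t>6)&(t<np.linalg.norm(b-a)-6)];L.append(cv2.fitLine(s,cv2.DIST_L2,0,.01,.01).ravel())
    C=[]
    for i in range(4):
        a,b=L[i-1],L[i];s=np.linalg.solve(np.c_[a[:2],-b[:2]],b[2:]-a[2:]);C.append(a[2:]+s[0]*a[:2])
    C=np.array(C);print(C)
    # plane z fixed by param: deck through lock/hinge estimates; solve x,y,z,yaw,(size)
    for (sx,sy) in((.068,.050),(.072,.054),(.074,.056)):
        cen=C.mean(0)
        def f(v):
            B=bayR(v[3]*100);r=[]
            P=np.array([proj(p,v[:3]+B@[a*sx/2,b*sy/2,.012],T) for a in(1,-1) for b in(1,-1)])
            for u in P: r+=list(u-C[np.argmin(np.linalg.norm(C-u,axis=1))])
            return r
        s=least_squares(f,[.493,.129,.083,.17]);B=bayR(s.x[3]*100)
        print(sx,s.x,s.cost,"lock",s.x[:3]+B@[0,-.115,.036],"hinge",s.x[:3]+B@[.085,0,.032])
E
```

```text
5103.0 [[246.0, 106.0], [308.0, 107.0], [308.0, 189.0], [249.0, 187.0]]
[[244.3836 106.    ]
 [307.5941 106.    ]
 [309.3987 189.    ]
 [249.5648 189.    ]]
0.068 [0.4938 0.1306 0.0851 0.1713] 0.30776629047461285 lock [0.5105 0.0154 0.1163] hinge [0.5488 0.1475 0.1553]
0.072 [0.4997 0.1346 0.0676 0.1712] 0.5233667182366242 lock [0.5164 0.0194 0.0988] hinge [0.5548 0.1515 0.1379]
0.074 [0.5027 0.1366 0.0589 0.1712] 0.9384923245448359 lock [0.5193 0.0214 0.0901] hinge [0.5578 0.1535 0.1291]
6142.0 [[241.0, 103.0], [246.0, 191.0], [312.0, 192.0], [312.0, 103.0]]
[[241.0518 102.    ]
 [246.4682 192.    ]
 [312.     192.    ]
 [312.     102.    ]]
0.068 [0.4864 0.1253 0.1076 0.1665] 1.2580255284065118 lock [0.5021 0.01   0.1388] hinge [0.5416 0.1418 0.1778]
0.072 [0.4918 0.129  0.0917 0.1665] 0.15592613850255868 lock [0.5075 0.0136 0.1228] hinge [0.547  0.1455 0.1619]
0.074 [0.4945 0.1308 0.0837 0.1665] 0.033651541129847584 lock [0.5103 0.0155 0.1149] hinge [0.5497 0.1473 0.1539]
```

```bash
python3 - <<'E'
from h import *
D=(R.from_euler("z",17,degrees=True)*R.from_euler("x",180,degrees=True)).as_matrix()
go([.4355,-.1907,.14],D)
E
```

```text
shift [  30.1 -260.2  -58.4] turn [-8.7 28.7  0.2]
```

```bash
python3 -m pendant '[[100,[0,-50,10],[-2,8,0]],[100,[5,-100,15],[-5,18,0]],[100,[15,-155,10],[-8.7,28.7,0.2]],[100,[25,-210,-20],[-8.7,28.7,0.2]],[100,[30,-260,-58],[-8.7,28.7,0.2]],[100,[30,-260,-58],[-8.7,28.7,0.2]],[100,[30,-260,-58],[-8.7,28.7,0.2]],[100,[30,-260,-58],[-8.7,28.7,0.2]]]' &&
python3 -m pendant '[[100,[0,0,0],[0,0,10]],[100,[0,0,0],[0,0,20]],[100,[0,0,0],[0,0,30]],[100,[0,0,0],[0,0,40]],[100,[0,0,0],[0,0,50]],[100,[0,0,0],[0,0,60]],[100,[0,0,0],[0,0,70]],[100,[0,0,0],[0,0,80]],[100,[0,0,0],[0,0,90]],[100,[0,0,0],[0,0,100]],[100,[0,0,0],[0,0,110]],[100,[0,0,0],[0,0,120]],[100,[0,0,0],[0,0,130]],[100,[0,0,0],[0,0,140]],[100,[0,0,0],[0,0,146.6]],[100,[0,0,0],[0,0,146.6]],[100,[0,0,0],[0,0,146.6]]]'
python3 - <<'E'
from h import *
o=get_obs();p=camera("wrist");save(p,"w2.png");T=c2w(p,o);print(o["q"],o["ee_pos"],o["tcp_rot"],o["opening"])
c=biggest(hsvmask(p,(8,130,120),(22,255,255)));print(c.min(0),c.max(0),rectz(p,c,.028,T),proj(p,o["ee_pos"],T))
print([(d["position"],d["confidence"]) for d in pinpoint(p,"cassette_orange")[:2]])
D=(R.from_euler("z",163.6,degrees=True)*R.from_euler("x",180,degrees=True)).as_matrix()
go([.4355,-.1907,.012],D)
E
```

```text
time: 4.5
ee_pos: [0.4358, -0.19, 0.1418]
tcp_rot: [180.0, -0.1, 17.1]
wrist_force: [-1.2, -1.2, -0.4]
opening: 0.0857
time: 6.62
ee_pos: [0.436, -0.1895, 0.1425]
tcp_rot: [180.0, -0.1, 163.6]
wrist_force: [-0.6, -0.3, -0.0]
opening: 0.0852
[-23.4997  -6.0211 -10.6572  85.4337   0.0201  -7.0634] [ 0.436  -0.1895  0.1425] [179.9715  -0.0668 163.5638] 0.08523662763122773
[298. 150.] [336. 154.] (array([ 0.4044, -0.1788]), array([28.5358,  3.0227]), 73.50768280029297) [314.4205 264.3906]
[([0.4354, -0.1889, 0.0012], 0.97), ([0.3352, -0.1483, 0.0037], 0.71)]
shift [  -0.4   -1.  -130.1] turn [-0.1 -0.1  0. ]
```

View pics/w2.png

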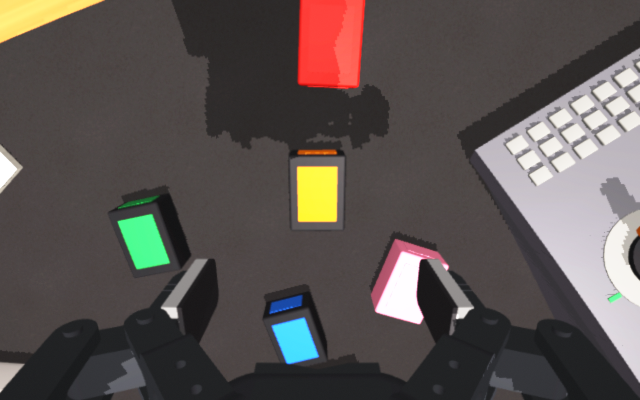

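```bash
python3 - <<'E'
from h import *
o=get_obs();p=camera("wrist");T=c2w(p,o)
c=biggest(hsvmask(p,(8,130,120),(35,255,255),(290,158,345,235)));r=rectz(p,c,.028,T);print(c.min(0),c.max(0),r)
D=(R.from_euler("z",r[2]+180,degrees=True)*R.from_euler("x",180,degrees=True)).as_matrix()
go([*(r[0]),.05],D,o)
E
```

```text
[297. 166.] [337. 222.] (array([ 0.4362, -0.1884]), array([45.5321, 30.9907]), -15.591224670410156)
shift [  0.3   1.3 -92.1] turn [-0.1 -0.1  0.8]
```

```bash
python3 -m pendant '[[80,[0,0.8,-40],[0,0,0.5]],[80,[0,0.8,-80],[0,0,0.5]],[80,[0,0.8,-110],[0,0,0.5]],[80,[0,0.8,-129.5],[0,0,0.5]],[80,[0,0.8,-129.5],[0,0,0.5]],[80,[0,0.8,-129.5],[0,0,0.5]],[30,[0,0.8,-129.5],[0,0,0.5]],[30,[0,0.8,-129.5],[0,0,0.5]],[30,[0,0.8,-129.5],[0,0,0.5]],[30,[0,0.8,-129.5],[0,0,0.5]],[30,[0,0.8,-129.5],[0,0,0.5]],[30,[0,0.8,-129.5],[0,0,0.5]],[30,[0,0.8,-129.5],[0,0,0.5]],[30,[0,0.8,-129.5],[0,0,0.5]]]' 35 &&
python3 -m pendant '[[30,[0,0,0],[0,0,0]],[30,[0,0,30],[0,0,0]],[30,[0,0,60],[0,0,0]],[30,[0,0,80],[0,0,0]],[30,[0,0,80],[0,0,0]],[30,[0,0,80],[0,0,0]]]'
python3 - <<'E'
from h import *
o=get_obs();p=camera("wrist");save(p,"w3.png",(180,150,460,400),2.5);T=c2w(p,o);print(o["q"],o["ee_pos"],o["tcp_rot"],o["opening"],o["wrist_force"])
E
```

```text
time: 8.52
ee_pos: [0.4365, -0.1893, 0.0137]
tcp_rot: [180.0, -0.0, 164.1]
wrist_force: [-0.6, 0.7, 5.9]
opening: 0.0432
time: 9.28
ee_pos: [0.4361, -0.1891, 0.0926]
tcp_rot: [180.0, -0.1, 164.1]
wrist_force: [0.1, 0.5, -1.3]
opening: 0.0428
[-23.4519  -5.6083 -15.7868  79.9016   0.0191  -7.5487] [ 0.4361 -0.1891  0.0926] [179.9705  -0.0769 164.0968] 0.04276404606877143 [ 0.0908  0.4667 -1.3488]
```

View pics/w3.png

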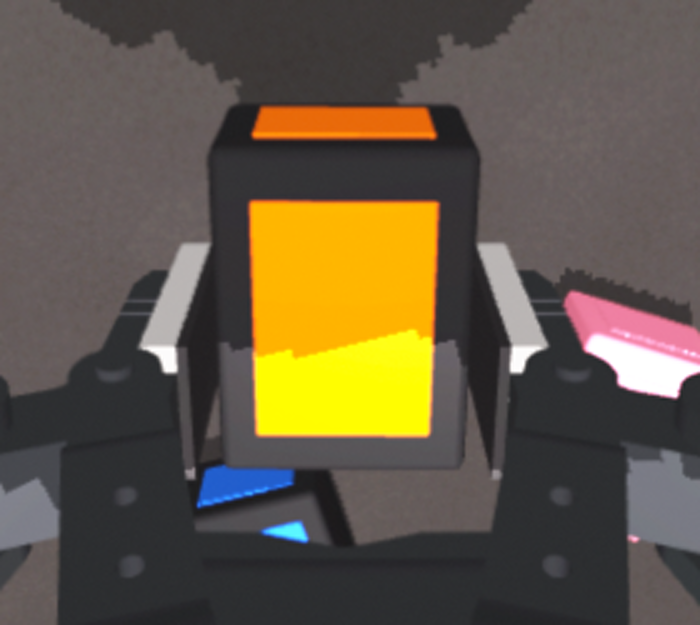

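The cassette is held squarely between the pads, with its label intact at the crop centre. Next I work out the in-hand offset and the transfer.

```bash
cat >> h.py <<'E'
bay=np.array([.4938,.1305,.0845]);B=bayR(17.);RT=B@np.diag([-1,1,-1.])
E
python3 - <<'E'
from h import *
o=get_obs();p=camera("wrist");T=c2w(p,o)
c=biggest(hsvmask(p,(8,130,120),(35,255,255),(275,225,360,330)));r=rectz(p,c,o["ee_pos"][2]+.0143,T);Rc=R.from_euler("xyz",o["tcp_rot"],degrees=True)
off=Rc.inv().apply(np.r_[r[0],o["ee_pos"][2]]-o["ee_pos"]);print(r,"off tool",off*1e3)
off[2]=.0137
print("place tcp",bay-RT@off)
go(bay-RT@off+B[:,2]*.10,RT,o)
E
```

```text
(array([ 0.4358, -0.1878]), array([44.7405, 30.805 ]), -16.151519775390625) off tool [0.4859 1.1385 0.0015]
place tcp [0.488  0.1275 0.0966]
shift [  4.2 302.   90.7] turn [  0.3 -30.5  32.1]
```

```bash
python3 -m pendant '[[30,[0,10,50],[0,-5,5]],[30,[-20,40,100],[0,-12,12]],[30,[-30,100,110],[0.1,-20,20]],[30,[-30,160,110],[0.2,-28,28]],[30,[-30,220,105],[0.3,-30.5,32]],[30,[-10,280,98],[0.3,-30.5,32.1]],[30,[4,302,91],[0.3,-30.5,32.1]],[30,[4,302,91],[0.3,-30.5,32.1]],[30,[4,302,91],[0.3,-30.5,32.1]],[30,[4,302,91],[0.3,-30.5,32.1]],[30,[4,302,91],[0.3,-30.5,32.1]],[30,[4,302,91],[0.3,-30.5,32.1]]]'
python3 - <<'E'
from h import *
o=get_obs();p=camera("wrist");save(p,"w4.png");T=c2w(p,o);print(o["q"],o["ee_pos"],o["tcp_rot"],o["opening"],o["wrist_force"])
for a,b in((1,1),(1,-1),(-1,-1),(-1,1)): print((a,b),proj(p,bay+B@[a*.034,b*.025,.012],T).round(1),proj(p,bay+B@[a*.037,b*.028,.012],T).round(1))
E
```

```text
time: 10.88
ee_pos: [0.44, 0.1124, 0.1836]
tcp_rot: [179.9, 30.0, -163.1]
wrist_force: [0.1, 0.0, 0.4]
opening: 0.043
[ 13.1108 -40.7804 -36.2025  64.6348   1.9433  -3.2764] [0.44   0.1124 0.1836] [ 179.9465   30.0001 -163.1073] 0.04302776247193121 [0.134  0.0427 0.3898]
(1, 1) [350.1 240.1] [353.8 243.7]
(1, -1) [285.3 240.3] [281.6 243.8]
(-1, -1) [282.5 152.6] [278.2 148.4]
(-1, 1) [352.5 152.4] [356.8 148.2]
```

View pics/w4.png

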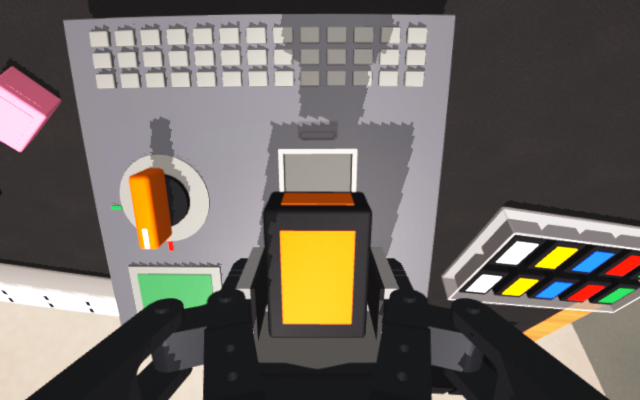

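The rim's front corners (278,149)/(357,149) match the predicted outer rim exactly. The cassette is centred over it at column 317.

```bash
python3 - <<'E'
from h import *
o=get_obs();p=camera("wrist");off=np.array([.0005,.0009,.0137])
for h in(.018,.003,0): go(bay-RT@off+B[:,2]*h,RT,o)
E
```

```text
shift [ 39.3  12.6 -71.4] turn [-0.  -0.   0.1]
shift [ 46.5  14.8 -84.4] turn [-0.  -0.   0.1]
shift [ 47.9  15.2 -87. ] turn [-0.  -0.   0.1]
```

```bash
python3 -m pendant '[[30,[20,6.3,-36],[0,0,0]],[30,[39.3,12.6,-71.4],[0,0,0]],[30,[39.3,12.6,-71.4],[0,0,0]],[30,[42,13.4,-76],[0,0,0]],[30,[44,14,-80],[0,0,0]],[30,[46.5,14.8,-84.4],[0,0,0]],[30,[46.5,14.8,-84.4],[0,0,0]],[30,[46.5,14.8,-84.4],[0,0,0]]]'
python3 - <<'E'
from h import *
o=get_obs();d=B.T@(o["ee_pos"]-bay);print("tcp in bay mm",d*1e3,o["tcp_rot"],"F bay",B.T@o["wrist_force"],B.T@o["torque"])
E
```

```text
time: 11.98
ee_pos: [0.4865, 0.1274, 0.0994]
tcp_rot: [180.0, 30.0, -163.1]
wrist_force: [-0.6, 0.5, -0.7]
opening: 0.0433
tcp in bay mm [ 0.6339 -0.8059 16.8189] [ 179.9506   30.0038 -163.0801] F bay [-0.7338  0.6484 -0.4012] [-0.0332  0.5103 -0.0119]
```

```bash
python3 -m pendant '[[30,[0.7,0.2,-1.3],[0,0,0]],[30,[1.5,0.45,-2.6],[0,0,0]],[30,[1.9,0.55,-3.3],[0,0,0]],[30,[1.9,0.55,-3.3],[0,0,0]],[30,[1.9,0.55,-3.3],[0,0,0]]]'
python3 - <<'E'
from h import *
o=get_obs();d=B.T@(o["ee_pos"]-bay);print("tcp in bay mm",d*1e3,o["tcp_rot"],"F bay",B.T@o["wrist_force"],B.T@o["torque"])
E
```

```text
time: 12.6
ee_pos: [0.4882, 0.128, 0.0967]
tcp_rot: [179.9, 30.0, -163.1]
wrist_force: [-10.8, -2.3, 7.7]
opening: 0.0433
tcp in bay mm [ 0.8493 -0.7998 13.6219] [ 179.9475   30.0065 -163.0766] F bay [-5.6939  0.9349 12.2103] [ 0.0594  1.5335 -0.0623]
```

```bash
python3 -m pendant '[[75,[0,0,0],[0,0,0]],[75,[0,0,0],[0,0,0]],[75,[0,0,0],[0,0,0]],[75,[0,0,0],[0,0,0]],[75,[-5,-1.5,8.7],[0,0,0]],[75,[-20,-6,35],[0,0,0]],[75,[-40,-12,69],[0,0,0]],[75,[-40,-12,69],[0,0,0]],[75,[-40,-12,69],[0,0,0]]]'
python3 - <<'E'
from h import *
o=get_obs();p=camera("wrist");save(p,"w5.png",(220,120,420,320),3);T=c2w(p,o);print(o["ee_pos"])
for h in(.028,):
  for a,b in((1,1),(1,-1),(-1,-1),(-1,1)): print((a,b),(3*(proj(p,bay+B@[a*.031,b*.022,h],T)-[220,120])).round(1))
m=hsvmask(p,(8,130,120),(35,255,255),(270,120,380,330));c=biggest(m)
print("label cen",c.min(0),c.max(0))
P=[]
for u in c:
    a,d=ray(p,u,T);s=(.028-B[:,2]@(a-bay))/(B[:,2]@d);P.append(B.T@(a+s*d-bay))
print(cv2.minAreaRect((np.array(P)[:,:2]*1e3).astype(np.float32)))
print([(B.T@(np.array(d["position"])-bay)*1e3,d["confidence"]) for d in pinpoint(p,"cassette_orange")[:1]])
E
```

```text
time: 13.72
ee_pos: [0.4482, 0.1159, 0.1658]
tcp_rot: [179.9, 30.0, -163.1]
wrist_force: [0.0, 0.6, -0.6]
opening: 0.0642
[0.4482 0.1159 0.1658]
(1, 1) [387.2 418.6]
(1, -1) [190.6 418.9]
(-1, -1) [181.3 146.9]
(-1, 1) [395.  146.5]
label cen [293. 179.] [341. 244.]
((-2.5085525512695312, 0.2638263702392578), (30.81279754638672, 44.25983810424805), 89.66755676269531)
[(array([-2.6152, -1.312 , -0.7995]), 0.83)]
```

View pics/w5.png

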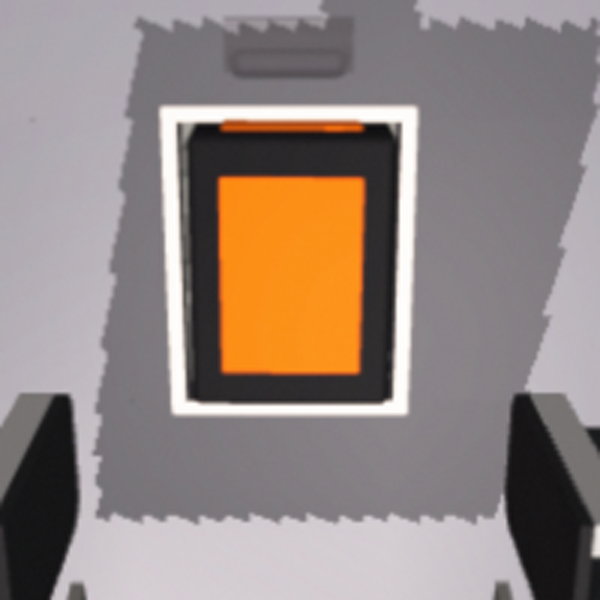

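The cassette lies inside the rim, flat: label 44x31 mm, as expected at 28 mm height, and resting 2.5 mm down-slope, within tolerance. Next is the lid.

```bash
cat >> h.py <<'E'
def lidtcp(th,tilt,rho=.125,gap=0.):
    c=bay+B@np.array([.085-rho*np.cos(th),0,.032+rho*np.sin(th)])+B@np.array([np.sin(th),0,np.cos(th)])*(.002+gap)
    Rt=(R.from_euler("z",17,degrees=True)*R.from_euler("y",-tilt,degrees=True)).as_matrix()@np.diag([-1,1,-1.])
    return c-Rt[:,0]*.011,Rt
E
python3 - <<'E'
from h import *
for l in("lid_press","lid_hinge"):
  for n in("top","side"):
    p=camera(n)
    for d in pinpoint(p,l)[:1]:
        x=B.T@(np.array(d["position"])-bay);print(n,l,x*1e3,d["confidence"],"theta",np.arctan2(x[2]-.032,.085-x[0]))
P,Rt=lidtcp(1.87,0,gap=.02);print(P);go(P+[0,0,.08],Rt);go(P,Rt)
Q=R.from_matrix(Rt)
for th in(1.85,1.6,1.4,1.2,1.0,.8,.6,.45,.3,.2,.15,.1,.05,0,-.03):
    t=min(30,30*(1.85-th)/1.6);A,Ra=lidtcp(th,t);print(th,((A-P)*1e3).round(1),(R.from_matrix(Ra)*Q.inv()).as_rotvec(degrees=True).round(1))
E
```

```text
top lid_press [122.6917   2.2848 148.788 ] 0.95 theta 1.8829793696860027
side lid_press [120.8654  -3.7003 146.1473] 0.79 theta 1.875231789820137
side lid_hinge [87.6063 -0.6711 31.0578] 0.68 theta -2.794705437048788
[0.5533 0.1487 0.2815]
shift [105.1  32.7 196. ] turn [-8.8 28.7  0.1]
shift [105.1  32.7 116. ] turn [-8.8 28.7  0.1]
1.85 [-21.   -6.4  -5. ] [0. 0. 0.]
1.6 [-49.  -15.  -14.9] [ 1.4 -4.5  0. ]
1.4 [-69.1 -21.1 -27.8] [ 2.5 -8.1  0. ]
1.2 [-86.2 -26.3 -44.6] [  3.6 -11.7   0. ]
1.0 [-99.7 -30.5 -64.6] [  4.7 -15.2   0. ]
0.8 [-109.   -33.3  -87. ] [  5.8 -18.8  -0. ]
0.6 [-113.8  -34.8 -110.9] [  6.9 -22.4  -0. ]
0.45 [-114.4  -35.  -129.1] [  7.7 -25.1   0. ]
0.3 [-112.2  -34.3 -147.2] [  8.5 -27.8   0. ]
0.2 [-109.3  -33.4 -159.1] [  8.8 -28.7  -0. ]
0.15 [-107.3  -32.8 -165. ] [  8.8 -28.7  -0. ]
0.1 [-105.1  -32.1 -170.8] [  8.8 -28.7  -0. ]
0.05 [-102.6  -31.4 -176.5] [  8.8 -28.7  -0. ]
0 [ -99.8  -30.5 -182. ] [  8.8 -28.7  -0. ]
-0.03 [ -98.   -30.  -185.3] [  8.8 -28.7  -0. ]
```

```bash
python3 -m pendant '[[0,[-30,-9,52],[0,0,0]],[0,[-30,-9,110],[-2,6,0]],[0,[-30,-9,170],[-4,14,0]],[0,[-10,-3,215],[-6,21,0]],[0,[45,14,225],[-8.8,28.7,0]],[0,[100,31,215],[-8.8,28.7,0]],[0,[120,37,205],[-8.8,28.7,0]],[0,[120,37,205],[-8.8,28.7,0]],[0,[120,37,205],[-8.8,28.7,0]],[0,[120,37,205],[-8.8,28.7,0]],[0,[120,37,205],[-8.8,28.7,0]]]' &&
python3 -m pendant '[[0,[0,0,-45],[0,0,0]],[0,[0,0,-89],[0,0,0]],[0,[0,0,-89],[0,0,0]],[0,[-15,-4.3,-89],[0,0,0]],[0,[-15,-4.3,-89],[0,0,0]],[0,[-15,-4.3,-89],[0,0,0]]]'
python3 - <<'E'
from h import *
o=get_obs();print(o["q"],o["tcp_rot"],o["wrist_force"]);p=camera("side");save(p,"s2.png",(220,40,440,240),2.7)
P,Rt=lidtcp(1.87,0,gap=.02);go(P,Rt)
E
```

```text
time: 15.6
ee_pos: [0.5669, 0.1525, 0.3732]
tcp_rot: [-180.0, 0.2, -163.1]
wrist_force: [0.7, -0.4, -0.5]
opening: -0.0001
time: 16.35
ee_pos: [0.5525, 0.1484, 0.2863]
tcp_rot: [-180.0, 0.4, -163.1]
wrist_force: [0.9, 0.3, -0.1]
opening: 0.0001
[ 15.04     9.4003  21.1674 101.3713  -0.008   -1.892 ] [-179.9789    0.3953 -163.068 ] [ 0.944   0.3248 -0.1219]
shift [ 0.8  0.3 -4.1] turn [-0.1  0.3  0.1]
```

View pics/s2.png

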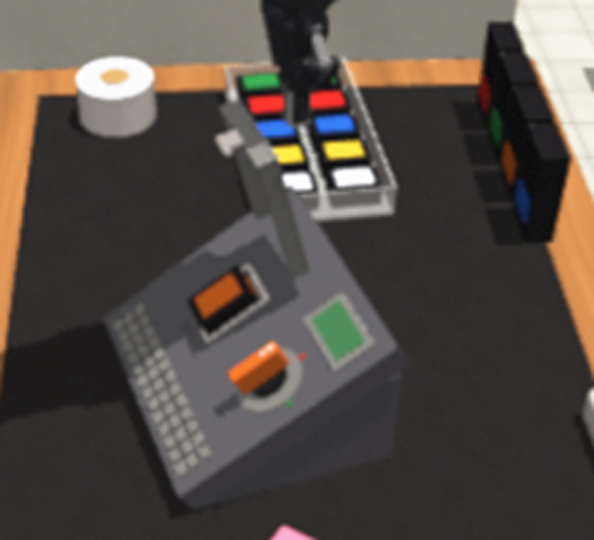

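The closed fingertip is behind the lid at s2 (295,115), with the lid edge at (240,110) and the cassette seated at (228,300). I'll sweep the lid down now.

```bash
python3 -m pendant '[[0,[-20,-6,-9],[0,0,0]],[0,[-34,-10.5,-14],[0.7,-2.2,0]],[0,[-48,-15,-19],[1.4,-4.5,0]],[0,[-68,-21,-32],[2.5,-8,0]],[0,[-85,-26,-49],[3.6,-11.6,0]],[0,[-99,-30.5,-69],[4.7,-15.2,0]],[0,[-108,-33,-91],[5.8,-18.8,0]],[0,[-113,-34.5,-115],[6.9,-22.4,0]],[0,[-113.5,-35,-133],[7.7,-25.1,0]],[0,[-111.5,-34,-151],[8.5,-27.8,0]],[0,[-108.5,-33,-163],[8.8,-28.7,0]],[0,[-106.5,-32.5,-169],[8.8,-28.7,0]],[0,[-106.5,-32.5,-169],[8.8,-28.7,0]],[0,[-106.5,-32.5,-169],[8.8,-28.7,0]],[0,[-106.5,-32.5,-169],[8.8,-28.7,0]]]'
python3 - <<'E'
from h import *
o=get_obs();d=B.T@(o["ee_pos"]-bay);print("tcp in bay mm",d*1e3,o["tcp_rot"],"F bay",B.T@o["wrist_force"])
for th in(.15,.1,.05,.02,0,-.02,-.05):
    A,Ra=lidtcp(th,30);print(th,end=" ");go(A,Ra,o)
E
```

```text
time: 18.27
ee_pos: [0.4462, 0.1159, 0.117]
tcp_rot: [180.0, 30.4, -163.1]
wrist_force: [-4.1, -1.8, 2.7]
opening: -0.0002
tcp in bay mm [-26.8625  -0.0105  53.0673] [ 179.9571   30.3525 -163.0858] F bay [-2.4825 -0.548   4.5216]
0.15 shift [-0.2 -0.  -0.6] turn [-0.1  0.3  0.1]
0.1 shift [ 2.1  0.6 -6.4] turn [-0.1  0.3  0.1]
0.05 shift [  4.6   1.4 -12. ] turn [-0.1  0.3  0.1]
0.02 shift [  6.2   1.9 -15.4] turn [-0.1  0.3  0.1]
0 shift [  7.3   2.3 -17.6] turn [-0.1  0.3  0.1]
-0.02 shift [  8.5   2.6 -19.8] turn [-0.1  0.3  0.1]
-0.05 shift [ 10.4   3.2 -23. ] turn [-0.1  0.3  0.1]
```

Contact is steady at 4.5 N, matching the spring, with the lid at about 0.15 rad. Pressing on in small steps.

```bash
python3 -m pendant '[[0,[1.1,0.3,-3.5],[0,0,0]],[0,[2.1,0.6,-6.4],[0,0,0]],[0,[3.4,1,-9.2],[0,0,0]],[0,[4.6,1.4,-12],[0,0,0]],[0,[4.6,1.4,-12],[0,0,0]]]'
python3 -m pendant '[[0,[0.5,0.2,-1.2],[0,0,0]],[0,[1.1,0.3,-2.3],[0,0,0]],[0,[1.6,0.5,-3.4],[0,0,0]],[0,[1.6,0.5,-3.4],[0,0,0]]]'
python3 -m pendant '[[0,[0.5,0.2,-1.1],[0,0,0]],[0,[1.1,0.4,-2.2],[0,0,0]],[0,[1.1,0.4,-2.2],[0,0,0]]]'
```

```text
time: 18.9
ee_pos: [0.451, 0.1174, 0.1053]
tcp_rot: [180.0, 30.4, -163.1]
wrist_force: [-3.3, -1.0, 5.0]
opening: 0.0003
time: 19.4
ee_pos: [0.4527, 0.1179, 0.1017]
tcp_rot: [180.0, 30.4, -163.1]
wrist_force: [-1.2, -0.1, 2.5]
opening: 0.0001
time: 19.77
ee_pos: [0.4539, 0.1183, 0.0995]
tcp_rot: [180.0, 30.4, -163.1]
wrist_force: [-1.2, -1.7, 3.8]
opening: -0.0005
```

```bash
python3 -m pendant '[[0,[0.3,0.1,-0.8],[0,0,0]],[0,[0.6,0.2,-1.5],[0,0,0]],[0,[0.6,0.2,-1.5],[0,0,0]]]'
python3 -m pendant '[[0,[0.3,0.1,-0.8],[0,0,0]],[0,[0.6,0.2,-1.5],[0,0,0]],[0,[0.6,0.2,-1.5],[0,0,0]]]'
```

```text
time: 20.15
ee_pos: [0.4545, 0.1185, 0.0983]
tcp_rot: [180.0, 30.4, -163.1]
wrist_force: [-5.4, -2.2, 6.5]
opening: -0.0003
time: 20.52
ee_pos: [0.4549, 0.1186, 0.0978]
tcp_rot: [180.0, 30.4, -163.1]
wrist_force: [-17.5, -5.7, 15.1]
opening: -0.0003
```

```bash
python3 -m pendant '[[0,[0.3,0.1,-0.6],[0,0,0]],[0,[0.3,0.1,-0.6],[0,0,0]]]'
python3 -m pendant '[[0,[-2,-0.6,3.5],[0,0,0]],[0,[-4,-1.2,7],[0,0,0]],[0,[-6,-1.8,10.4],[0,0,0]],[0,[-6,-1.8,10.4],[0,0,0]]]'
python3 -m pendant '[[0,[-10,-3,17],[0,0,0]],[0,[-30,-9,52],[0,0,0]],[0,[-45,-14,78],[0,0,0]],[0,[-45,-14,78],[0,0,0]],[0,[-45,-14,78],[0,0,0]]]'
python3 - <<'E'
from h import *
p=camera("side");save(p,"s3.png",(220,40,440,240),2.7)
for l in("lid_press","lock_grip"):
  for n in("top","side","wrist"):
    o=get_obs();p=camera(n)
    for d in pinpoint(p,l)[:1]:
        x=B.T@(np.array(d["position"])-bay);print(n,l,x*1e3,np.array(d["position"]),d["confidence"])
go(bay+B@[0,-.115,.036],RT)
E
```

```text
time: 20.78
ee_pos: [0.4548, 0.1186, 0.0979]
tcp_rot: [180.0, 30.4, -163.1]
wrist_force: [-14.0, -5.1, 12.1]
opening: -0.0001
time: 21.28
ee_pos: [0.4489, 0.1168, 0.1085]
tcp_rot: [180.0, 30.4, -163.1]
wrist_force: [0.1, 0.7, -0.3]
opening: -0.0
time: 21.9
ee_pos: [0.4039, 0.1029, 0.1854]
tcp_rot: [180.0, 30.4, -163.1]
wrist_force: [0.4, -0.2, -0.1]
opening: 0.0
top lid_press [-32.4423   0.3818  34.55  ] [0.4503 0.1176 0.0982] 0.86
side lid_press [-32.9134  -2.4341  33.7827] [0.4511 0.1149 0.0973] 0.85
wrist lid_press [-38.2404  -3.5384  34.4334] [0.4467 0.1124 0.0952] 0.95
top lock_grip [  -2.0683 -116.1112   35.8352] [0.5089 0.0137 0.1145] 0.82
side lock_grip [   4.8699 -113.9068   41.067 ] [0.5115 0.0168 0.1225] 0.72
wrist lock_grip [   2.9165 -118.1414   37.345 ] [0.5129 0.0128 0.1183] 0.89
shift [106.3 -87.6 -70.8] turn [-0.2  0.4  0.1]
```

View pics/s3.png

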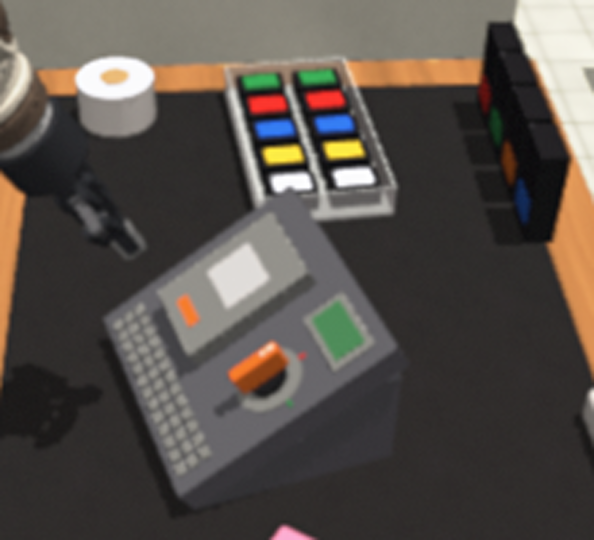

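The lid is shut and held with the tool clear: its press mark is 34 mm above the bay floor, as it should be (12+22). The lock bar is at s3 (258,368), still off.

```bash
python3 - <<'E'
from h import *
o=get_obs()
for z in(.09,.031): go(bay+B@[.001,-.116,z],RT,o)
print(B[:,2]*-80)
E
```

```text
shift [ 81.6 -96.2 -23.5] turn [-0.2  0.4  0.1]
shift [109.8 -87.5 -74.6] turn [-0.2  0.4  0.1]
[ 38.2522  11.6949 -69.282 ]
```

```bash
python3 -m pendant '[[45,[20,-50,0],[0,0,0]],[45,[60,-96,-10],[0,0,0]],[45,[81.6,-96,-23.5],[0,0.4,0]],[45,[81.6,-96,-23.5],[0,0.4,0]],[45,[95,-92,-48],[0,0.4,0]],[45,[109.8,-87.5,-74.6],[0,0.4,0]],[45,[109.8,-87.5,-74.6],[0,0.4,0]],[45,[109.8,-87.5,-74.6],[0,0.4,0]]]'
python3 -m pendant '[[0,[0,0,0],[0,0,0]],[0,[0,0,0],[0,0,0]],[0,[0,0,0],[0,0,0]],[0,[0,0,0],[0,0,0]],[0,[0,0,0],[0,0,0]]]' 40
python3 - <<'E'
from h import *
o=get_obs();print(B.T@(o["ee_pos"]-bay)*1e3,B.T@o["wrist_force"],o["q"]);p=camera("wrist");save(p,"w6.png",(180,130,460,400),2.1)
E
```

```text
time: 23.55
ee_pos: [0.5135, 0.0158, 0.1133]
tcp_rot: [179.9, 30.1, -163.1]
wrist_force: [0.3, -0.0, 0.9]
opening: 0.0383
time: 24.18
ee_pos: [0.5139, 0.0152, 0.1153]
tcp_rot: [180.0, 30.2, -163.1]
wrist_force: [-5.4, -3.8, 6.4]
opening: 0.0128
[   2.8871 -116.1251   33.9275] [-2.1884 -2.0162  8.7004] [ -4.0601 -30.0318 -37.9185  53.5582  10.4247 -18.3295]
```

View pics/w6.png

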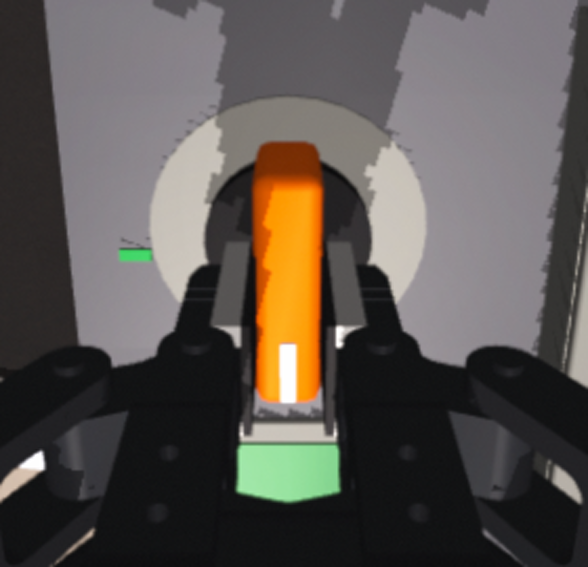

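The bar is gripped on centre with the green dot to the printer's right (image left). I'll turn it clockwise about the deck normal in two stages.

```bash
python3 -m pendant '[[0,[0,-0.3,0],[4.8,1.5,-8.7]],[0,[0,-0.6,0],[9.6,2.9,-17.3]],[0,[0,-1,0],[14.3,4.4,-26]],[0,[-0.2,-1.3,-0.2],[19.1,5.8,-34.6]],[0,[-0.2,-1.3,-0.2],[19.1,5.8,-34.6]]]'
python3 - <<'E'
from h import *
o=get_obs();print(B.T@o["wrist_force"],B.T@o["torque"],o["q"])
E
```

```text
time: 24.85
ee_pos: [0.5138, 0.0135, 0.1152]
tcp_rot: [159.6, 22.8, 152.6]
wrist_force: [6.5, -2.2, -6.1]
opening: 0.0132
[ 1.7668 -4.02   -8.0194] [-0.549   0.1742  0.0023] [ -4.1446 -30.1013 -37.9783  53.5233  10.2281  21.7047]
```

```bash
python3 -m pendant '[[0,[-0.1,-0.3,0],[4.8,1.5,-8.7]],[0,[-0.3,-0.6,-0.2],[9.6,2.9,-17.3]],[0,[-0.5,-0.8,-0.4],[14.3,4.4,-26]],[0,[-0.6,-1,-0.6],[19.1,5.8,-34.6]],[0,[-0.6,-1,-0.6],[20.2,6.2,-36.6]],[0,[-0.6,-1,-0.6],[20.2,6.2,-36.6]],[0,[-0.6,-1,-0.6],[20.2,6.2,-36.6]]]'
python3 -m pendant '[[45,[0,0,0],[0,0,0]],[45,[0,0,0],[0,0,0]],[45,[0,0,0],[0,0,0]],[45,[-5,-1.5,8.7],[0,0,0]],[45,[-25,-7.5,43],[0,0,0]],[45,[-45,-14,78],[0,0,0]],[45,[-60,-20,104],[0,0,0]],[45,[-60,-20,104],[0,0,0]],[45,[-60,-20,104],[0,0,0]]]'
python3 - <<'E'
from h import *
p=camera("top");save(p,"t9.png",(180,110,450,310),2.9);T=c2w(p)
for l in("cassette_blue","cassette_green","carton","lid_press"):
    print(l,[(np.round(d["position"],4).tolist(),round(d["confidence"],2)) for d in pinpoint(p,l)[:1]])
p=camera("side");print([np.round(d["position"],4).tolist() for d in pinpoint(p,"lid_press")[:1]])
E
```

```text
time: 25.72
ee_pos: [0.5129, 0.0123, 0.1144]
tcp_rot: [150.3, 4.1, 113.5]
wrist_force: [-0.4, -2.8, -4.5]
opening: 0.0127
time: 26.85
ee_pos: [0.4529, -0.0077, 0.2179]
tcp_rot: [150.3, 4.1, 113.4]
wrist_force: [0.5, 0.6, -0.8]
opening: 0.0385
cassette_blue [([0.5623, -0.2428, -0.0051], 0.92)]
cassette_green [([0.4288, -0.3306, 0.0028], 0.76)]
carton [([0.664, -0.2366, 0.0033], 0.72)]
lid_press [([0.4486, 0.1185, 0.0969], 0.59)]
[[0.4489, 0.1123, 0.0948]]
```

View pics/t9.png

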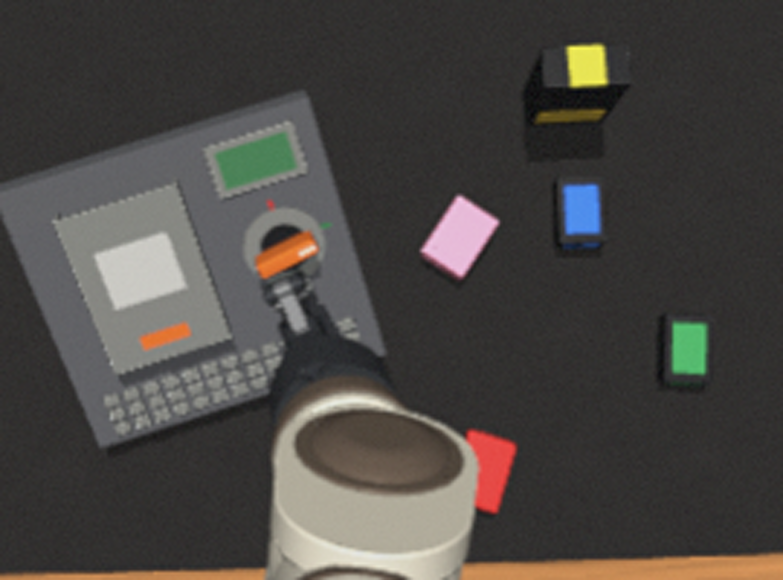

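The lid is shut and the handle crosses the slope, its white mark (308,248) by the green dot (325,226). I'll check the handle angle from the wrist before handing in.

```bash
python3 - <<'E'
from h import *
o=get_obs();p=camera("wrist");T=c2w(p,o);g=bay+B@[0,-.115,.047];u=proj(p,g,T).astype(int);print(u)
m=hsvmask(p,(3,150,100),(30,255,255),(max(0,u[0]-110),max(0,u[1]-110),u[0]+110,u[1]+110))
P=[]
for q in biggest(m):
    a,d=ray(p,q,T);s=(.047-B[:,2]@(a-bay))/(B[:,2]@d);P.append(B.T@(a+s*d-bay)*1e3)
P=np.array(P,np.float32)[:,:2];print(cv2.minAreaRect(P),cv2.fitLine(P,2,0,.01,.01).ravel())
E
```

```text
[320 190]Traceback (most recent call last):
  File "<stdin>", line 7, in <module>
cv2.error: OpenCV(4.12.0) /io/opencv/modules/imgproc/src/convhull.cpp:143: error: (-215:Assertion failed) total >= 0 && (depth == CV_32F || depth == CV_32S) in function 'convexHull'
```

```bash
python3 - <<'E'
from h import *
o=get_obs();p=camera("wrist");T=c2w(p,o)
m=hsvmask(p,(3,150,100),(30,255,255),(210,80,430,300))
P=[]
for q in biggest(m):
    a,d=ray(p,q,T);s=(.047-B[:,2]@(a-bay))/(B[:,2]@d);P.append(B.T@(a+s*d-bay)*1e3)
P=np.ascontiguousarray(np.array(P,np.float32)[:,:2]);r=cv2.minAreaRect(P);l=cv2.fitLine(P,2,0,.01,.01).ravel();print(r,l,np.degrees(np.arctan2(l[1],l[0])))
E
```

```text
((0.15822744369506836, -112.70370483398438), (14.692968368530273, 53.51830291748047), 9.72996997833252) [   0.1634   -0.9866    0.4199 -115.0731] -80.59734
```

The bar measures −80.3° to −80.6° (1.40 rad), which is on. The robot is clear of everything, so I'm handing in.

```bash
python3 -c "
from workcell import *
print(job_done(),get_obs()['time'],get_obs()['wrist_force'])"
```

```text
the job is handed in; nothing more can be done
the job is handed in; nothing more can be done
```

I loaded the orange cassette into the bay and released it. I then pressed the lid until its catch held, turned the lock handle on, and handed the job in at about 27 s of robot time. No verdict is given, so this rests on my own checks:

- **Cassette:** it lies inside the bay rim, flat, with its label at the expected height. Its centre is about 2.5 mm down-slope of the bay's, within the 9 mm allowed. I could not recheck it after the lid closed.
- **Lid:** it stayed shut once the fingers were withdrawn, with its press mark about 34 mm above the bay floor, as given. The highest wrist force I read was about 24 N, read only at the end of each move. I did not see the force rise for the catch click itself; it fell from about 6 to 3 N and then met a firm stop.
- **Lock handle:** it measured 80 to 81 degrees, which is 1.40 rad, with its white mark at the green dot.
- **Bystanders:** blue and carton read within 3 mm of their first positions and the carton is upright. Green read about 6 mm off, within roughly the position finder's scatter, and the arm never came near it.

The last check script failed once on an empty image match. I fixed it and reran it before handing in.

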